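Hold the mill-jar lid at its half-turned vent position

TASK

Close the porcelain mill jar with its metal bayonet lid: take the lid by its bar grip, lower it into the jar's neck with the two lugs in the two slots until it sits fully down, then twist it clockwise (seen from above) to the half-way mark, about 45 degrees, where the sprung vent in the neck stands half open. Never let it reach the lock click near the end of its travel. Finish while holding the lid there in the gripper, since the spring turns it back if it is let go; leave the other pots and tools on the bench where they are.

Things in the scene. Friction and masses are not known exactly. Their poses are not given: they have to be found in the camera images.
- lid_grip (a point): Middle of the bar grip of the loose bayonet lid, 41 mm above the lid's underside (z = 0.041 on the bench, where it starts right way up). Black bar: 70 mm long (lid x), 16 mm wide (lid y), standing on the flange from 20 to 54 mm above the underside. Lid z is up. The lid is the same after half a turn. 0.12 to 0.26 kg.
- lid_seat (a point): Same lid, same axes: centre of the underside of its aluminium flange, 14 mm above the lid's underside, 27 mm below lid_grip. The flange is 96 mm across, 6 mm thick; below it a plug 68 mm across, 14 mm deep. Fully down in the jar this point coincides with jar_mouth.
- lid_lug (a point): Outer end of the lug at lid +x, 42 mm from the lid's axis; the other lug is opposite. The lugs stick out of the foot of the plug, under the ends of the bar: each 14 mm wide, 5 mm high, from 0 to 5 mm above the underside.
- lid: The same lid as a whole; origin at the centre of its underside, axes as lid_grip.
- jar_mouth (a point): Centre of the top rim of the jar's steel neck, 150 mm above the bench; jar z up, the two slots lie at jar +x and -x. Cream porcelain jar 136 mm across on a bolted 160 mm square foot plate: it does not move. Neck 104 mm across outside, bore 73 mm, ledge 6 mm thick. Once fully down, the lid's lugs are under the ledge and it turns clockwise from above.
- jar_slot (a point): Middle of the slot at jar +x, on the rim, 41 mm from the jar's axis (the other is opposite). Each slot is a gap in the inner ledge about 22 mm wide, open out to 44 mm from the axis. Either lug fits either slot: bar along jar x = lugs over slots (within about 5 degrees; side play of the plug about 2 mm). A long rib outside the neck marks each slot.
- jar_half (a point): The half-way mark: a small round stud on the outside of the neck, at rim height, 55 mm from the axis, 45 degrees clockwise (from above) of the +x slot; another is opposite. The lid is at half-way when the ends of its bar point to the two studs. A square block at 90 degrees from the slots marks the lock.
- vent (a joint): Angle (rad) of the sprung vent disc in the neck, 0 at rest; the lid's lugs push it clockwise. It trails the lid's turn from the slots by about 0.1: half-way is about 0.7 here. A spring (0.08 N m at rest, 0.14 half-way) turns disc and lid back when let go. Sprung balls resist the lugs from about 1.05; past 1.2 is the lock click; hard stop 1.5.
- bubble_pot: Bystander, not to be disturbed: mirror-metal pot of bubbles, 117 mm across, 90 mm high. Origin at its underside.
- goblet: Bystander, not to be disturbed: dark red goblet vase, 82 mm across, 100 mm high. Origin at its underside.
- terracotta_pot: Bystander, not to be disturbed: terracotta pot, 90 mm across, 80 mm high. Origin at its underside.
- glaze_cup: Bystander, not to be disturbed: small cup, 48 mm across, 50 mm high, between the two working places. Origin at its underside.
- brush: Bystander, not to be disturbed: glaze brush lying along x between the two working places. Origin at its underside, lying.
- pot_lid: Bystander, not to be disturbed: plain porcelain pot lid with a round knob, no lugs, 88 mm across, 40 mm high. Origin at its underside.
- tile_stack: Bystander, not to be disturbed: stack of white test tiles, 70 x 70 x 30 mm. Origin at its underside.
- test_bowl: Bystander, not to be disturbed: small bowl, 100 mm across, 40 mm high. Origin at its underside.
There are look-alikes about, which are no part of the job. What is shaped like the lid but purple is not meant.

How it is judged:
On the way:
1. the lid sits fully down in the neck, lugs through the slots (z of lid_seat in the frame of jar_mouth between -0.004 and 0.003 m and horizontal distance between lid_seat and jar_mouth below 0.005 m and angle between lid_seat's own z axis and vertical below 0.06 rad), for 0.1 s.
At the end, for the whole second after the job is handed in: Through the last second the gripper holds the lid (over 2 N) at rest, fully down in the neck (within 3 mm of height, 5 mm of centre, 0.06 rad of level), turned clockwise to 45 degrees give or take 12 (0.58 to 1.0 rad from the slots) with the vent at 0.42 to 0.95 rad, and never past the lock click (all of step 1 and angle between the x axis of lid_seat and the x axis of jar_mouth, either way round between 0.58 and 1 rad and value of joint vent between 0.42 and 0.95 rad and contact force between the fingers and lid above 2 N and linear speed of lid below 0.02 m/s and angular speed of lid below 0.15 rad/s); the arm keeps its last pose, push and grip.
It fails at once if the lid is turned past the lock click (value of joint vent above 1.2 rad).
It fails at once if another pot or tool on the bench is pushed more than 30 mm or knocked over (distance of any of bubble_pot, goblet, terracotta_pot, glaze_cup, brush, pot_lid, tile_stack, test_bowl from where it was at the start of the episode above 0.03 m or angle between any of bubble_pot, goblet, terracotta_pot, glaze_cup, pot_lid, tile_stack, test_bowl's own z axis and vertical above 0.5 rad).
It also fails if it takes over 42 s, if anything falls off the work surface, if the arm or the gripper's body presses on something with over 40 N, if the wrist force passes 120 N, or if a joint passes its speed limit or range.

ROBOT

A 7-joint arm with a two-finger parallel gripper is mounted at the origin on the work surface. World frame = base frame: x ahead of the robot, y to its left, z up, the work surface at z = 0. Lengths are in m, angles in rad, forces in N, time in s.
With the tool pointing down it reaches from about 0.425 to 0.95 m from the base axis. Payload 16.7 kg.
Tool frame: the origin (TCP) lies on the centre line of the jaws, within the pads' length; the fingertips stand 25 mm ahead of it and the grasp point (between the pads) lies 6 mm ahead of it (finger_overhang is the distance from the TCP to the fingertips, in m); z points along the fingers, y is the direction in which the jaws open and shut (so a half turn about z gives the same grasp; the last joint's range is limited). The gripper opens to 94 mm and grips with 3 to 60 N. Pads are 16 mm wide; open, the fingers measure 119 mm over their backs; the gripper's body (75 mm by 177 mm) begins 78 mm behind the grasp point.
Start: joints at [0.969, 0.426, 0.074, 1.606, -0.034, 1.111, -0.067], TCP at [0.295, -0.607, 0.23] pointing down, gripper open.
Joint ranges: [-2.85, 2.85], [-0.5, 2.14], [-1.23, 1.37], [0.21, 2.46], [-1.02, 4.16], [0.16, 2.05], [-2.73, 2.73]. Speed limits (rad/s): [1.89, 1.89, 2.39, 2.39, 3.01, 3.01, 3.01].

INTERFACE

Orientations are given as a rotation vector (axis times angle).
In Python, from rig import * gives the robot as it stands.
- The arm moves only by the tool carry_out, never from a script. Its argument "increments" is a list of rows, each a list of 2 entries, a list of its own where there are three numbers: the shift along the tool's x, y, z in cm, then the turn, a rotation vector about the tool's x, y, z in degrees. A call has 1 to 12 rows; each row shifts and turns the pose as measured when the row begins, along the tool's axes as they then stand; what a row does not reach is not made up. A row lasts 1/8 s, in which the tool goes at most 62.5 mm and 10.7 degrees, less where a joint would pass 70% of its speed; a pose out of reach is approached as far as the arm can. A call with a gripper value outside its range is refused whole. "grip" is the closure in counts, from 0 (fully open) to 255 (shut), set as the call begins (left out, the last holds). The fingers move at their own pace and stop on an object; "squeeze" is the grip in N (left out, the last holds). Time passes only in rows, so rows that do not move let the fingers close. It gives the time, the measured TCP pose, the force and the opening at its end, in the units of the state.
- read_state(): the state, without advancing time (a new reading comes with each control period).
- snapshot(name): name is "scene" or "top"; returns the picture (480x640x3 uint8, blue, green, red); there is no depth.
- camera_params(name): a dict with "fovy" (degrees; the focal length in pixels is half the picture's height over the tangent of half this angle, whatever the lens; pixels are square), "cx", "cy" (the principal point, pixels), "rvec" (rotation vector, rad) and "tvec" (3), from world to camera coordinates, as OpenCV has them. Camera axes: x right, y down, z forward; pixel columns grow to the right and rows downward; lengths in m; the calibration is good to about 2 mm. A picture is of the moment at which its call begins. camera_params takes no time and is no camera call.
- finish_job(): hands the job in, once; it reports no verdict.
The state is a dict: "clock": time; "q": joint angles; "dq": joint speeds; "effort": joint torques, N m; "tool_pos": TCP position; "tcp_rot": TCP orientation; "contact_force": force on the tool from outside, world axes, zero at the start; "moment": the same for the moment, N m; "finger_gap": finger opening in m.
Only numpy, scipy, OpenCV 4.12 (cv2) and the standard library are available. Lean on these libraries where they do the work, as an engineer would, in place of code of your own. Each camera call takes 0.05 s, during which the arm holds its last target.

## Working session

There is one attempt and no reset: what is moved stays moved. The work goes in short steps, Python scripts to look and compute and a tool call to move; the robot and the scene stay as the last step left them, time stands still between calls to the robot, and variables do not carry over. Pictures are saved under pics/ and viewed, and the job is handed in when it is done.

Besides the shell and the picture viewer there is one more tool, called after "Emit:" as a command line: name --argument value ..., lists and objects as JSON in quotes. carry_out: Moves the arm, as the interface text tells. Its arguments: {"type":"object","properties":{"increments":{"type":"array","items":{"type":"array"}},"grip":{"type":"number"},"squeeze":{"type":"number"}},"required":["increments"]}

```bash
mkdir -p pics
python3 - <<'E'
from rig import *
import cv2
for n in("scene","top"):
    cv2.imwrite(f"pics/{n}0.png",snapshot(n)); print(camera_params(n))
print(read_state())
E
```

```text
{'fovy': 46.7495217182534, 'cx': 330.39993304685703, 'cy': 249.00564058086255, 'rvec': array([ 1.27508674,  2.45170818, -0.7338801 ]), 'tvec': array([ 0.25198488, -0.35191769,  1.50963217])}
{'fovy': 46.32094047698156, 'cx': 319.6116009323278, 'cy': 231.68878703984186, 'rvec': array([ 2.08007357, -2.11555983,  0.24445913]), 'tvec': array([0.05847336, 0.55977717, 1.3197457 ])}
{'clock': 0.1, 'q': array([ 0.96851937,  0.42666121,  0.07387469,  1.60655893, -0.03410309,
        1.11081224, -0.06712681]), 'dq': array([-0.00081102, -0.00170593, -0.00203031, -0.00132805,  0.00064968,
        0.0006991 ,  0.00079484]), 'effort': array([ 5.86004040e-03, -9.37472606e+01,  3.67584318e+00, -4.55043161e+01,
       -4.86944220e-02,  1.67601777e-02,  3.25421968e-05]), 'tool_pos': array([ 0.29508526, -0.60665821,  0.22984475]), 'tcp_rot': array([-3.06036020e+00, -7.04785349e-01,  5.50074950e-04]), 'contact_force': array([-0.59343585, -0.43510023, -1.02327679]), 'moment': array([-0.02188418, -0.02794534, -0.01095439]), 'finger_gap': 0.09416225887291385}
```

View pics/scene0.png

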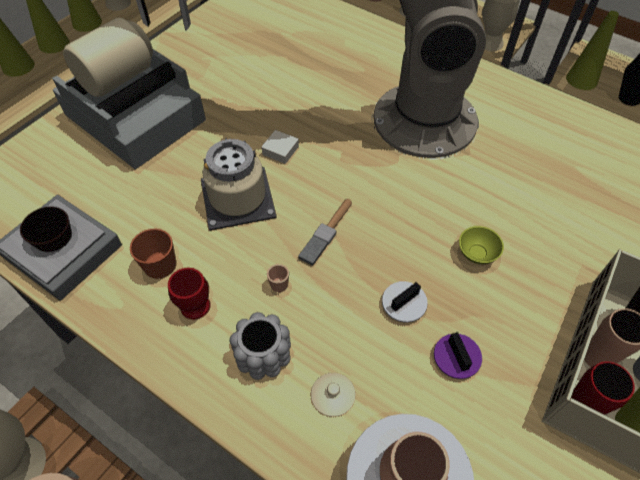

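View pics/top0.png

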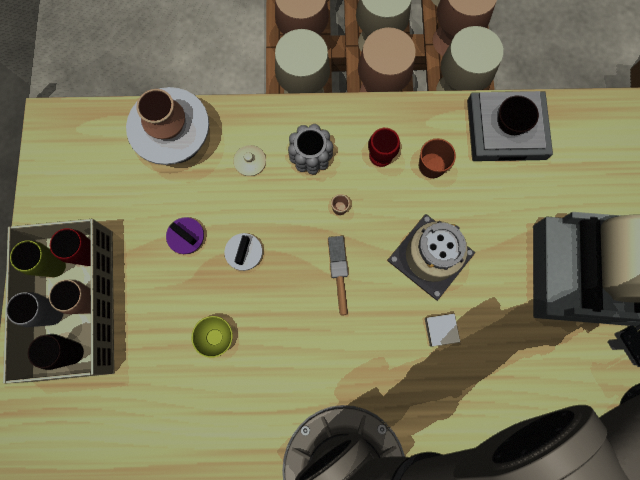

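The white lid with the black bar is at about (244,252) in top and (405,300) in scene. The purple look-alike is beside it. The jar neck is at about (443,242) in top and (231,158) in scene. I'll zoom in on both.

```bash
cat > h.py <<'E'
from rig import *
import cv2,numpy as np
def cam(n):
    c=camera_params(n); f=240/np.tan(np.radians(c['fovy'])/2)
    K=np.array([[f,0,c['cx']],[0,f,c['cy']],[0,0,1]]); return K,np.array(c['rvec']),np.array(c['tvec'])
def at_z(n,uv,z):
    K,r,t=cam(n);R=cv2.Rodrigues(r)[0];d=R.T@np.linalg.inv(K)@np.array([*uv,1.]);o=-R.T@t
    return o+d*(z-o[2])/d[2]
def proj(n,P):
    K,r,t=cam(n);return cv2.projectPoints(np.array(P,float).reshape(-1,3),r,t,K,None)[0].reshape(-1,2)
def crop(im,x,y,w,h,s,name):
    cv2.imwrite(name,cv2.resize(im[y:y+h,x:x+w],None,fx=s,fy=s,interpolation=cv2.INTER_CUBIC))
E
python3 - <<'E'
from h import *
s=cv2.imread('pics/scene0.png');t=cv2.imread('pics/top0.png')
a=[(s,365,270,80,60),(s,190,130,90,68),(t,204,222,80,60),(t,385,210,100,75)]
o=[cv2.resize(i[y:y+h,x:x+w],(400,300),interpolation=cv2.INTER_CUBIC) for i,x,y,w,h in a]
cv2.imwrite('pics/z0.png',np.vstack([np.hstack(o[:2]),np.hstack(o[2:])]))
# lid flange top z=.02, bar black segmentation
for n,im,(x,y,w,h) in (('top',t,(222,230,44,44)),('scene',s,(380,278,50,48))):
    g=im[y:y+h,x:x+w].max(2); m=(g<60).astype(np.uint8)
    k,l,st,c=cv2.connectedComponentsWithStats(m); i=1+np.argmax(st[1:,4])
    pts=np.argwhere(l==i)[:,::-1]+[x,y]
    print(n,st[i],cv2.minAreaRect(pts.astype(np.float32)),pts.mean(0))
E
```

```text
top [ 13   6  15  29 239] ((242.03671264648438, 249.7110137939453), (8.333088874816895, 29.117919921875), 16.699243545532227) [242.05439331 249.79497908]
scene [ 11   5  29  28 345] ((405.1199951171875, 296.65997314453125), (10.400001525878906, 35.0), 53.13010025024414) [405.10434783 296.65797101]
```

View pics/z0.png

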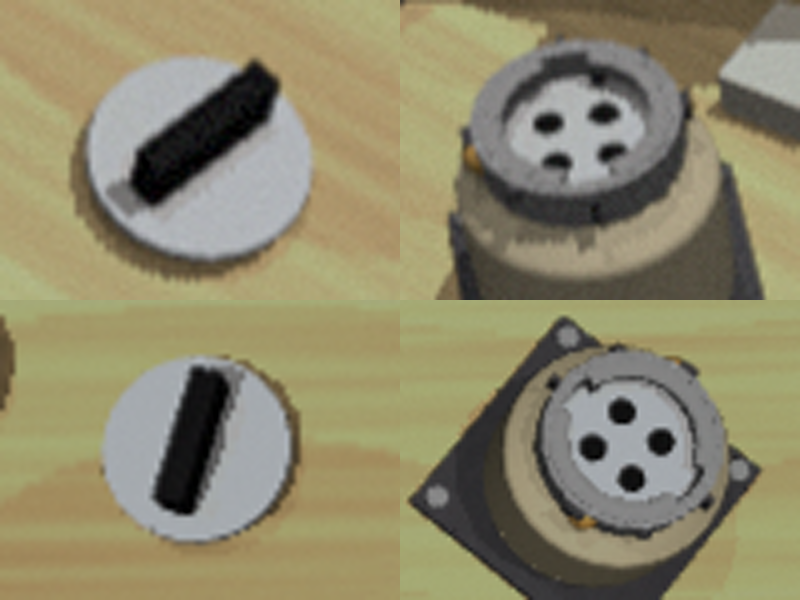

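```bash
cat > fit.py <<'E'
from h import *
from scipy.optimize import minimize
s=cv2.imread('pics/scene0.png');t=cv2.imread('pics/top0.png')
IM={'scene':s,'top':t}
def boxpts(x,y,a,z0=.02,z1=.054):
    c,si=np.cos(a),np.sin(a)
    return [(x+c*u-si*v,y+si*u+c*v,z) for u in(-.035,.035) for v in(-.008,.008) for z in(z0,z1)]
def soft(n,P,S=8):
    q=proj(n,P);h=cv2.convexHull(q.astype(np.float32)).reshape(-1,2)
    m=np.zeros((480,640),np.float32)
    x,y=h.min(0).astype(int)-3;w=64
    b=np.zeros((w*S,w*S),np.uint8);cv2.fillConvexPoly(b,np.round((h+.5-[x,y])*S-.5).astype(np.int32),1)
    m[y:y+w,x:x+w]=b.reshape(w,S,w,S).mean((1,3));return m
win={'top':(222,230,44,44),'scene':(380,278,50,48)}
def cost(p,names):
    e=0
    for n in names:
        x,y,w,h=win[n];g=IM[n].max(2).astype(float)
        T=np.clip((110-g)/(110-15),0,1)
        e+=((soft(n,boxpts(*p))-T)[y:y+h,x:x+w]**2).sum()
    return e
p0=at_z('top',(242,249.8),.037)
print(p0, at_z('scene',(405.1,296.7),.037))
for names in (['top'],['scene'],['top','scene']):
  best=min((minimize(cost,[p0[0],p0[1],a],args=(names,),method='Nelder-Mead',options=dict(initial_simplex=np.array([[p0[0],p0[1],a]]*4)+np.vstack([np.zeros(3),np.diag([.01,.01,.2])]))) for a in(-.3,0.,.3)),key=lambda r:r.fun)
  print('lid',names,best.x,best.fun)
# flange
th=np.linspace(0,2*np.pi,180,endpoint=False)
def grad(n,P,Q):
    g=cv2.cvtColor(IM[n],cv2.COLOR_BGR2LAB).astype(np.float32)
    a=proj(n,P).astype(np.float32);b=proj(n,Q).astype(np.float32)
    f=lambda q:np.stack([cv2.remap(g[...,k],q[:,0].reshape(-1,1),q[:,1].reshape(-1,1),cv2.INTER_LINEAR) for k in range(3)],-1)
    return np.median(np.linalg.norm(f(a)-f(b),axis=-1))*1.+np.linalg.norm(f(a)-f(b),axis=-1).mean()
def ring(c,r,z): return np.stack([c[0]+r*np.cos(th),c[1]+r*np.sin(th),0*th+z],1)
def fitring(names,r,z,c0):
    f=lambda c:-sum(grad(n,ring(c,r-.0025,z),ring(c,r+.0025,z)) for n in names)
    from scipy.optimize import brute
    c=brute(f,[slice(c0[0]-.01,c0[0]+.01,.001),slice(c0[1]-.01,c0[1]+.01,.001)],finish=None)
    return c,f(c)
for names in (['top'],['scene'],['top','scene']): 
    print('flange',names,fitring(names,.048,.020,p0))
j0=at_z('top',(443,245),.15)
print(j0,at_z('scene',(231,157),.15))
for names in (['top'],['scene'],['top','scene']): 
    print('jar',names,fitring(names,.052,.150,j0))
E
python3 fit.py
```

```text
[0.52419274 0.24395846 0.037     ] [0.52220242 0.24559003 0.037     ]
lid ['top'] [ 0.52397818  0.24354246 -0.27207808] 11.009673784842454
lid ['scene'] [ 0.52202006  0.24605076 -0.23874809] 54.84200803973338
lid ['top', 'scene'] [ 0.52301932  0.24449785 -0.25527807] 77.95751550056268
flange ['top'] (array([0.52519274, 0.24495846]), np.float32(-83.68288))
flange ['scene'] (array([0.52019274, 0.24595846]), np.float32(-97.42746))Traceback (most recent call last):
  File "fit.py", line 41, in <module>
    print('flange',names,fitring(names,.048,.020,p0))
                         ~~~~~~~^^^^^^^^^^^^^^^^^^^^
  File "fit.py", line 38, in fitring
    c=brute(f,[slice(c0[0]-.01,c0[0]+.01,.001),slice(c0[1]-.01,c0[1]+.01,.001)],finish=None)
    Jout = np.array(list(mapper(wrapped_func, grid)))
                    ~~~~^^^^^^^^^^^^^^^^^^^^^^^^^^^^
    return self.f(np.asarray(x).flatten(), *self.args)
           ~~~~~~^^^^^^^^^^^^^^^^^^^^^^^^^^^^^^^^^^^^^
  File "fit.py", line 36, in <lambda>
    f=lambda c:-sum(grad(n,ring(c,r-.0025,z),ring(c,r+.0025,z)) for n in names)
                ~~~^^^^^^^^^^^^^^^^^^^^^^^^^^^^^^^^^^^^^^^^^^^^^^^^^^^^^^^^^^^^
  File "fit.py", line 36, in <genexpr>
    f=lambda c:-sum(grad(n,ring(c,r-.0025,z),ring(c,r+.0025,z)) for n in names)
                    ~~~~^^^^^^^^^^^^^^^^^^^^^^^^^^^^^^^^^^^^^^^
  File "fit.py", line 31, in grad
    a=proj(n,P).astype(np.float32);b=proj(n,Q).astype(np.float32)
      ~~~~^^^^^
  File "h.py", line 10, in proj
    K,r,t=cam(n);return cv2.projectPoints(np.array(P,float).reshape(-1,3),r,t,K,None)[0].reshape(-1,2)
          ~~~^^^
  File "h.py", line 4, in cam
    c=camera_params(n); f=240/np.tan(np.radians(c['fovy'])/2)
ValueError: time passes only in moves, steps and waits
```

```bash
python3 - <<'E'
import re
s=open('h.py').read()
s=s.replace("def cam(n):\n    c=camera_params(n);","import os,pickle\nif not os.path.exists('cam.pkl'): pickle.dump({n:camera_params(n) for n in('scene','top')},open('cam.pkl','wb'))\nCP=pickle.load(open('cam.pkl','rb'))\ndef cam(n):\n    c=CP[n];")
open('h.py','w').write(s)
E
python3 fit.py
```

```text
[0.52419274 0.24395846 0.037     ] [0.52220242 0.24559003 0.037     ]
lid ['top'] [ 0.52397818  0.24354246 -0.27207808] 11.009673784842454
lid ['scene'] [ 0.52202006  0.24605076 -0.23874809] 54.84200803973338
lid ['top', 'scene'] [ 0.52301932  0.24449785 -0.25527807] 77.95751550056268
flange ['top'] (array([0.52519274, 0.24495846]), np.float32(-83.68288))
flange ['scene'] (array([0.52019274, 0.24595846]), np.float32(-97.42746))
flange ['top', 'scene'] (array([0.52119274, 0.24595846]), np.float32(-160.3537))
[ 0.50431893 -0.23410626  0.15      ] [ 0.50366211 -0.2257411   0.15      ]
jar ['top'] (array([ 0.50531893, -0.23410626]), np.float32(-88.94562))
jar ['scene'] (array([ 0.50431893, -0.23110626]), np.float32(-93.11338))
jar ['top', 'scene'] (array([ 0.50531893, -0.23310626]), np.float32(-150.4825))
```

```bash
cat > ov.py <<'E'
from h import *
import sys
def ov(jx,jy,deg,out,files=('pics/scene0.png','pics/top0.png')):
    res=[]
    for n,(x,y,w,h),f in (('scene',(190,125,80,90),files[0]),('top',(395,200,90,90),files[1])):
        S=400/w;im=cv2.imread(f)[y:y+h,x:x+w];im=cv2.resize(im,None,fx=S,fy=S,interpolation=cv2.INTER_CUBIC)
        def d(r,a,z=.15):
            A=np.radians(a);q=proj(n,np.stack([jx+r*np.cos(A),jy+r*np.sin(A),0*A+z],-1))
            return np.round((q+.5-[x,y])*S).astype(int)
        A=np.arange(0,360,6.)
        for q in d(.052,A): cv2.circle(im,tuple(map(int,q)),1,(0,255,0),-1)
        for k in(0,180):
            for off,r0,r1,c in((deg,.036,.062,(0,0,255)),(deg-45,.052,.062,(255,0,0)),(deg-90,.052,.062,(255,255,0))):
                cv2.line(im,*[tuple(map(int,d(r,np.array([off+k]))[0])) for r in(r0,r1)],c,1)
        res.append(im[:450])
    H=min(r.shape[0] for r in res);cv2.imwrite(out,np.hstack([r[:H] for r in res]))
ov(*map(float,sys.argv[1:4]),sys.argv[4])
E
python3 - <<'E'
from h import *
# polar unwrap of neck inner ledge & outer wall
for n,c in(('top',(.5053,-.2341)),('scene',(.5043,-.2311))):
    im=cv2.imread(f'pics/{n}0.png');a=np.radians(np.arange(0,360,1.))
    rr=np.linspace(.030,.064,68);A,R=np.meshgrid(a,rr)
    q=proj(n,np.stack([c[0]+R*np.cos(A),c[1]+R*np.sin(A),0*A+.15],-1).reshape(-1,3)).reshape(68,360,2).astype(np.float32)
    o=cv2.remap(im,q[...,0],q[...,1],cv2.INTER_LINEAR);cv2.imwrite(f'pics/pol_{n}.png',cv2.resize(o,(720,272)))
a=cv2.imread('pics/pol_top.png');b=cv2.imread('pics/pol_scene.png');cv2.imwrite('pics/pol.png',np.vstack([a,b]))
E
python3 ov.py .505 -.233 50 pics/ov1.png
```

```text
(no output)
```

View pics/pol.png

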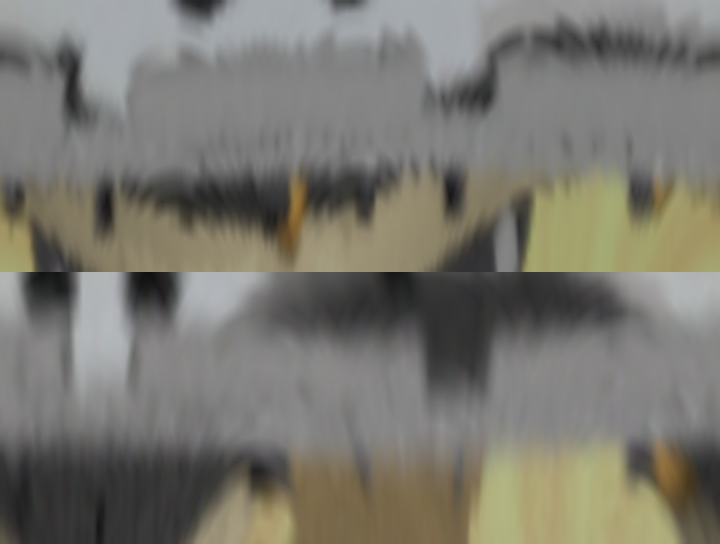

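View pics/ov1.png

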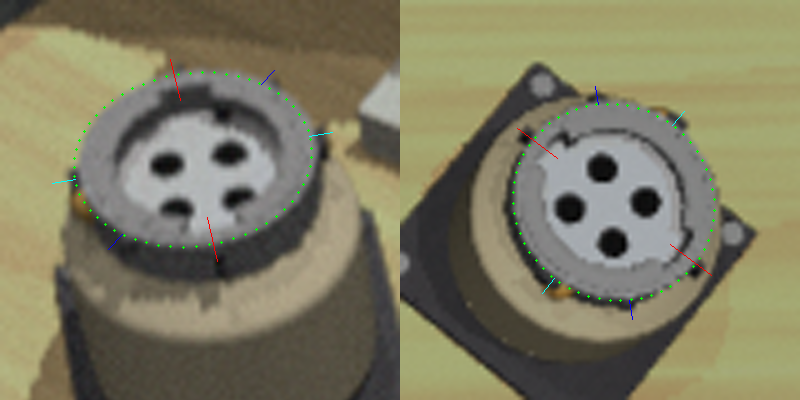

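Lid: centre about (0.522, 0.245), bar at −15°. Jar: centre about (0.505, −0.233), slot axis at 50° in both cameras (orange/dark marks agree). So I insert at yaw 50° and finish at yaw 5°. Next I plan the approach rows.

```bash
cat > plan.py <<'E'
from h import *
from scipy.spatial.transform import Rotation as Ro
import sys
def state():
    s=read_state();R=Ro.from_rotvec(s['tcp_rot']).as_matrix()
    return s,np.array(s['tool_pos']),R
def show():
    s,p,R=state();print('t',round(s['clock'],2),'p',p.round(4),'yaw',round(np.degrees(np.arctan2(R[1,0],R[0,0])),2),'tilt',(R[:2,2]).round(4),'gap',round(s['finger_gap'],4),'F',np.round(s['contact_force'],1),'M',np.round(s['moment'],2),'q',np.round(s['q'],2))
def plan(target,yaw,n,level=True):
    """n rows from present pose straight to target, yaw (deg)"""
    s,p,R=state();y0=np.arctan2(R[1,0],R[0,0]);dy=(np.radians(yaw)-y0)
    T=Ro.from_euler('z',np.radians(yaw)).as_matrix()@np.diag([1,-1,-1.])
    rv=Ro.from_matrix(R.T@T).as_rotvec()
    if abs(dy)>np.pi: print('warn big turn')
    st=np.degrees(rv)/n
    for i in range(n):
        Ri=R@Ro.from_rotvec(rv*i/n).as_matrix()
        print([(100*Ri.T@(np.array(target)-p)/n).round(2).tolist(),st.round(2).tolist()],end=',')
    print()
if __name__=='__main__':
    show()
    if len(sys.argv)>1:
        a=list(map(float,sys.argv[1:]));plan(a[:3],a[3],int(a[4]))
E
python3 plan.py .5 -.2 .31 26 10
```

```text
t 0.1 p [ 0.2951 -0.6067  0.2298] yaw 25.94 tilt [-0.0006  0.001 ] gap 0.0942 F [-0.6 -0.4 -1. ] M [-0.02 -0.03 -0.01] q [ 0.97  0.43  0.07  1.61 -0.03  1.11 -0.07]
[[3.62, -2.76, -0.8], [-0.01, 0.0, -0.01]],[[3.62, -2.76, -0.8], [-0.01, 0.0, -0.01]],[[3.62, -2.76, -0.8], [-0.01, 0.0, -0.01]],[[3.62, -2.76, -0.8], [-0.01, 0.0, -0.01]],[[3.62, -2.76, -0.8], [-0.01, 0.0, -0.01]],[[3.62, -2.76, -0.8], [-0.01, 0.0, -0.01]],[[3.62, -2.76, -0.8], [-0.01, 0.0, -0.01]],[[3.62, -2.76, -0.8], [-0.01, 0.0, -0.01]],[[3.62, -2.76, -0.8], [-0.01, 0.0, -0.01]],[[3.62, -2.76, -0.8], [-0.01, 0.0, -0.01]],
```

Emit:
carry_out --increments '[[[3.6,-2.8,-0.8],[0,0,0]],[[3.6,-2.8,-0.8],[0,0,0]],[[3.6,-2.8,-0.8],[0,0,0]],[[3.6,-2.8,-0.8],[0,0,0]],[[3.6,-2.8,-0.8],[0,0,0]],[[3.6,-2.8,-0.8],[0,0,0]],[[3.6,-2.8,-0.8],[0,0,0]],[[3.6,-2.8,-0.8],[0,0,0]],[[3.6,-2.8,-0.8],[0,0,0]],[[3.6,-2.8,-0.8],[0,0,0]]]' --grip 60 --squeeze 30

```text
clock: 1.35
tool_pos: [0.4993, -0.1867, 0.309]
tcp_rot: [-3.059, -0.695, 0.008]
contact_force: [1.0, 0.2, -0.3]
finger_gap: 0.0719
```

```bash
python3 plan.py .522 .245 .20 165 14
```

```text
t 1.35 p [ 0.4993 -0.1867  0.309 ] yaw 25.62 tilt [-0.0058  0.0037] gap 0.0719 F [ 1.   0.2 -0.3] M [-0.02 -0.03  0.02] q [ 0.4   0.14 -0.18  1.81  0.03  1.2  -0.91]
[[1.48, -2.71, 0.79], [-0.03, -0.02, -9.96]],[[1.93, -2.41, 0.79], [-0.03, -0.02, -9.96]],[[2.32, -2.04, 0.79], [-0.03, -0.02, -9.96]],[[2.63, -1.61, 0.78], [-0.03, -0.02, -9.96]],[[2.87, -1.13, 0.78], [-0.03, -0.02, -9.96]],[[3.03, -0.62, 0.78], [-0.03, -0.02, -9.96]],[[3.09, -0.08, 0.78], [-0.03, -0.02, -9.96]],[[3.06, 0.45, 0.78], [-0.03, -0.02, -9.96]],[[2.93, 0.97, 0.78], [-0.03, -0.02, -9.96]],[[2.72, 1.46, 0.78], [-0.03, -0.02, -9.96]],[[2.43, 1.91, 0.78], [-0.03, -0.02, -9.96]],[[2.06, 2.3, 0.78], [-0.03, -0.02, -9.96]],[[1.63, 2.62, 0.78], [-0.03, -0.02, -9.96]],[[1.15, 2.86, 0.78], [-0.03, -0.02, -9.96]],
```

Emit:
carry_out --increments '[[[1.5,-2.7,0.8],[0,0,-10]],[[1.9,-2.4,0.8],[0,0,-10]],[[2.3,-2.0,0.8],[0,0,-10]],[[2.6,-1.6,0.8],[0,0,-10]],[[2.9,-1.1,0.8],[0,0,-10]],[[3.0,-0.6,0.8],[0,0,-10]],[[3.1,-0.1,0.8],[0,0,-10]],[[3.1,0.45,0.8],[0,0,-10]],[[2.9,1.0,0.8],[0,0,-10]],[[2.7,1.5,0.8],[0,0,-10]],[[2.4,1.9,0.8],[0,0,-10]],[[2.1,2.3,0.8],[0,0,-10]]]'

```text
clock: 2.85
tool_pos: [0.5054, 0.1964, 0.2103]
tcp_rot: [-0.822, -3.024, -0.002]
contact_force: [1.0, -0.6, 0.5]
finger_gap: 0.0719
```

```bash
python3 plan.py .522 .245 .16 165 4
```

```text
t 2.85 p [0.5054 0.1964 0.2103] yaw 149.59 tilt [-0.0075  0.0032] gap 0.0719 F [ 1.  -0.6  0.5] M [-0.02 -0.18 -0.  ] q [ 0.07  0.3  -0.66  1.89  0.21  1.03  0.36]
[[0.25, 1.26, 1.26], [0.0, -0.12, -3.85]],[[0.16, 1.27, 1.26], [0.0, -0.12, -3.85]],[[0.08, 1.28, 1.26], [0.0, -0.12, -3.85]],[[-0.0, 1.28, 1.26], [0.0, -0.12, -3.85]],
```

Emit:
carry_out --increments '[[[0.2,1.3,1.2],[0,-0.1,-3.9]],[[0.2,1.3,1.2],[0,-0.1,-3.9]],[[0.1,1.3,1.2],[0,-0.1,-3.9]],[[0,1.3,1.2],[0,-0.1,-3.9]],[[0,0,0],[0,0,0]]]'

```text
clock: 3.48
tool_pos: [0.5229, 0.248, 0.1576]
tcp_rot: [-0.385, -3.115, 0.001]
contact_force: [0.6, -1.2, 0.6]
finger_gap: 0.0721
```

```bash
python3 plan.py .522 .245 .050 165 5
python3 - <<'E'
from h import *
cv2.imwrite('pics/top1.png',snapshot('top'));cv2.imwrite('pics/scene1.png',snapshot('scene'))
a=cv2.imread('pics/top1.png');b=cv2.imread('pics/scene1.png')
o=[cv2.resize(i[y:y+90,x:x+120],(400,300),interpolation=cv2.INTER_CUBIC) for i,x,y in((a,184,207),(b,345,240))]
cv2.imwrite('pics/z1.png',np.hstack(o))
E
```

```text
t 3.48 p [0.5229 0.248  0.1576] yaw 165.91 tilt [-0.0031 -0.0006] gap 0.0721 F [ 0.6 -1.2  0.6] M [ 0.04 -0.12  0.03] q [-0.    0.43 -0.69  1.86  0.33  0.97  0.48]
[[-0.0, -0.06, 2.15], [-0.02, -0.03, 0.18]],[[-0.0, -0.06, 2.15], [-0.02, -0.03, 0.18]],[[-0.0, -0.06, 2.15], [-0.02, -0.03, 0.18]],[[-0.0, -0.06, 2.15], [-0.02, -0.03, 0.18]],[[-0.0, -0.06, 2.15], [-0.02, -0.03, 0.18]],
```

View pics/z1.png

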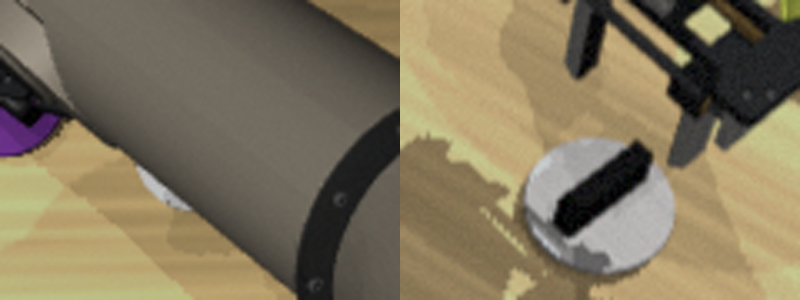

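The scene view shows the open fingers over the lid with their span across the bar. I'm descending.

Emit:
carry_out --increments '[[[0,-0.1,2.4],[0,0,0.2]],[[0,-0.1,2.4],[0,0,0.2]],[[0,-0.1,2.2],[0,0,0.2]],[[0,0,2.0],[0,0,0.2]],[[0,0,0.8],[0,0,0.2]],[[0,0,0],[0,0,0]]]'

```text
clock: 4.32
tool_pos: [0.525, 0.242, 0.0612]
tcp_rot: [0.429, 3.108, -0.0]
contact_force: [0.2, -0.1, -0.2]
finger_gap: 0.0721
```

```bash
python3 plan.py .522 .245 .050 165 1
python3 - <<'E'
from h import *
b=snapshot('scene')
crop(b,345,240,120,90,6,'pics/z2.png')
E
```

```text
t 4.33 p [0.525  0.242  0.0612] yaw 164.27 tilt [ 0.004  -0.0007] gap 0.0721 F [ 0.2 -0.1 -0.2] M [ 0.07 -0.18  0.02] q [-0.06  0.55 -0.62  1.93  0.44  0.8   0.37]
[[0.38, 0.2, 1.12], [0.02, 0.23, -0.73]],
```

View pics/z2.png

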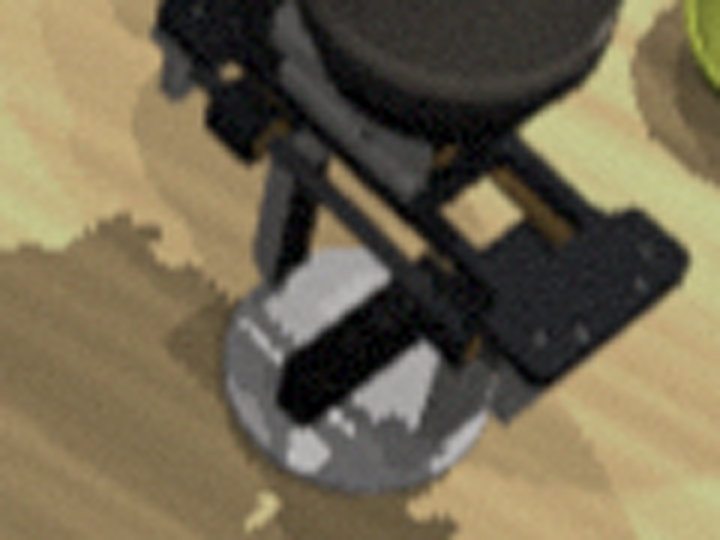

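The bar lies between the two fingers. I'm lowering the last 11 mm.

Emit:
carry_out --increments '[[[0.2,0.1,0.6],[0,0.2,-0.8]],[[0.2,0.1,0.6],[0,0,0]],[[0,0,0],[0,0,0]]]'

```text
clock: 4.75
tool_pos: [0.5223, 0.2458, 0.05]
tcp_rot: [0.406, 3.113, 0.002]
contact_force: [0.8, 0.7, -0.4]
finger_gap: 0.0717
```

```bash
python3 plan.py .522 .245 .050 165 1
```

```text
t 4.75 p [0.5223 0.2458 0.05  ] yaw 165.14 tilt [0.0026 0.0012] gap 0.0717 F [ 0.8  0.7 -0.4] M [ 0.08 -0.08  0.01] q [-0.07  0.56 -0.61  1.94  0.46  0.78  0.37]
[[0.01, -0.09, -0.0], [0.1, 0.13, 0.14]],
```

Next I close the jaws.

Emit:
carry_out --increments '[[[0,0,0],[0,0,0]],[[0,0,0],[0,0,0]],[[0,0,0],[0,0,0]],[[0,0,0],[0,0,0]],[[0,0,0],[0,0,0]],[[0,0,0],[0,0,0]]]' --grip 255 --squeeze 40

```text
clock: 5.5
tool_pos: [0.5226, 0.2457, 0.0504]
tcp_rot: [0.406, 3.112, 0.002]
contact_force: [-1.0, 0.4, 2.6]
finger_gap: 0.0157
```

```bash
python3 plan.py .522 .245 .30 165 6
```

```text
t 5.5 p [0.5226 0.2457 0.0504] yaw 165.12 tilt [0.0031 0.001 ] gap 0.0157 F [-1.   0.4  2.6] M [ 0.1  -0.06  0.03] q [-0.07  0.56 -0.61  1.94  0.46  0.78  0.37]
[[-0.01, -0.01, -4.16], [0.02, 0.03, 0.02]],[[-0.0, -0.01, -4.16], [0.02, 0.03, 0.02]],[[-0.0, -0.01, -4.16], [0.02, 0.03, 0.02]],[[0.0, -0.01, -4.16], [0.02, 0.03, 0.02]],[[0.0, -0.01, -4.16], [0.02, 0.03, 0.02]],[[0.0, -0.01, -4.16], [0.02, 0.03, 0.02]],
```

The gap is 15.7 mm, so the bar is gripped. I'm lifting.

Emit:
carry_out --increments '[[[0,0,-2],[0,0,0]],[[0,0,-4],[0,0,0]],[[0,0,-4],[0,0,0]],[[0,0,-4],[0,0,0]],[[0,0,-4],[0,0,0]],[[0,0,-4],[0,0,0]],[[0,0,-3],[0,0,0]]]'

```text
clock: 6.38
tool_pos: [0.5189, 0.246, 0.3139]
tcp_rot: [0.401, 3.115, 0.003]
contact_force: [0.1, -0.9, -2.0]
finger_gap: 0.016
```

```bash
python3 plan.py .52 -.18 .29 50 16
```

```text
t 6.38 p [0.5189 0.246  0.3139] yaw 165.33 tilt [0.0012 0.0017] gap 0.016 F [ 0.1 -0.9 -2. ] M [ 0.07 -0.12  0.02] q [ 0.07  0.27 -0.75  1.7   0.19  1.24  0.59]
[[-0.68, -2.57, 0.14], [0.01, -0.01, 7.21]],[[-1.0, -2.47, 0.15], [0.01, -0.01, 7.21]],[[-1.3, -2.32, 0.15], [0.01, -0.01, 7.21]],[[-1.58, -2.14, 0.15], [0.01, -0.01, 7.21]],[[-1.84, -1.93, 0.15], [0.01, -0.01, 7.21]],[[-2.06, -1.68, 0.15], [0.01, -0.01, 7.21]],[[-2.26, -1.41, 0.15], [0.01, -0.01, 7.21]],[[-2.42, -1.11, 0.15], [0.01, -0.01, 7.21]],[[-2.54, -0.8, 0.15], [0.01, -0.01, 7.21]],[[-2.62, -0.48, 0.15], [0.01, -0.01, 7.21]],[[-2.66, -0.14, 0.15], [0.01, -0.01, 7.21]],[[-2.66, 0.19, 0.15], [0.01, -0.01, 7.21]],[[-2.61, 0.52, 0.15], [0.01, -0.01, 7.21]],[[-2.52, 0.85, 0.15], [0.01, -0.01, 7.21]],[[-2.4, 1.16, 0.15], [0.01, -0.01, 7.21]],[[-2.23, 1.45, 0.15], [0.01, -0.01, 7.21]],
```

Emit:
carry_out --increments '[[[-0.7,-2.6,0.1],[0,0,7.2]],[[-1.0,-2.5,0.1],[0,0,7.2]],[[-1.3,-2.3,0.1],[0,0,7.2]],[[-1.6,-2.1,0.1],[0,0,7.2]],[[-1.8,-1.9,0.1],[0,0,7.2]],[[-2.1,-1.7,0.1],[0,0,7.2]],[[-2.3,-1.4,0.1],[0,0,7.2]],[[-2.4,-1.1,0.1],[0,0,7.2]],[[-2.5,-0.8,0.1],[0,0,7.2]],[[-2.6,-0.5,0.1],[0,0,7.2]],[[-2.7,-0.1,0.1],[0,0,7.2]],[[-2.7,0.2,0.1],[0,0,7.2]]]'

```text
clock: 7.88
tool_pos: [0.5109, -0.0755, 0.318]
tcp_rot: [2.457, 1.953, 0.027]
contact_force: [0.9, 1.1, -1.1]
finger_gap: 0.0158
```

```bash
python3 plan.py .505 -.233 .29 50 7
```

```text
t 7.88 p [ 0.5109 -0.0755  0.318 ] yaw 76.96 tilt [0.0153 0.0088] gap 0.0158 F [ 0.9  1.1 -1.1] M [-0.03 -0.07 -0.03] q [ 0.39  0.11 -0.39  1.83  0.03  1.19 -0.24]
[[-2.22, 0.42, 0.38], [0.08, -0.12, 3.85]],[[-2.18, 0.57, 0.38], [0.08, -0.12, 3.85]],[[-2.14, 0.71, 0.39], [0.08, -0.12, 3.85]],[[-2.08, 0.86, 0.39], [0.08, -0.12, 3.85]],[[-2.02, 1.0, 0.39], [0.08, -0.12, 3.85]],[[-1.95, 1.13, 0.4], [0.08, -0.12, 3.85]],[[-1.87, 1.26, 0.4], [0.08, -0.12, 3.85]],
```

Emit:
carry_out --increments '[[[-2.2,0.4,0.5],[0.1,-0.1,3.9]],[[-2.2,0.6,0.5],[0.1,-0.1,3.9]],[[-2.1,0.7,0.5],[0.1,-0.1,3.9]],[[-2.1,0.9,0.5],[0.1,-0.1,3.9]],[[-2.0,1.0,0.5],[0.1,-0.1,3.9]],[[-2.0,1.1,0.5],[0.1,-0.1,3.9]],[[-1.9,1.3,0.5],[0.1,-0.1,3.9]],[[0,0,0],[0,0,0]]]'

```text
clock: 8.88
tool_pos: [0.502, -0.2444, 0.2804]
tcp_rot: [-2.867, -1.274, -0.0]
contact_force: [0.4, 0.2, -2.6]
finger_gap: 0.0159
```

```bash
python3 plan.py .505 -.233 .23 50 3
```

```text
t 8.88 p [ 0.502  -0.2444  0.2804] yaw 47.92 tilt [-0.0018  0.0042] gap 0.0159 F [ 0.4  0.2 -2.6] M [-0.01 -0.03  0.02] q [ 0.53  0.21 -0.22  1.8   0.05  1.15 -0.44]
[[0.35, -0.17, 1.68], [-0.08, -0.04, -0.69]],[[0.35, -0.17, 1.68], [-0.08, -0.04, -0.69]],[[0.35, -0.17, 1.68], [-0.08, -0.04, -0.69]],
```

Emit:
carry_out --increments '[[[0.4,-0.2,1.7],[-0.1,0,-0.7]],[[0.4,-0.2,1.7],[-0.1,0,-0.7]],[[0.3,-0.1,1.6],[0,0,-0.7]],[[0,0,0],[0,0,0]]]'

```text
clock: 9.38
tool_pos: [0.5058, -0.23, 0.2262]
tcp_rot: [-2.841, -1.334, -0.002]
contact_force: [0.6, 0.0, -1.2]
finger_gap: 0.016
```

```bash
python3 plan.py .505 -.233 .23 50 1;python3 - <<'E'
from h import *
a=snapshot('top');b=snapshot('scene');cv2.imwrite('pics/top3.png',a);cv2.imwrite('pics/scene3.png',b)
o=[cv2.resize(i[y:y+100,x:x+100],(400,400),interpolation=cv2.INTER_CUBIC) for i,x,y in((a,395,185),(b,180,95))]
cv2.imwrite('pics/z3.png',np.hstack(o))
E
```

```text
t 9.38 p [ 0.5058 -0.23    0.2262] yaw 50.3 tilt [0.0003 0.003 ] gap 0.016 F [ 0.6  0.  -1.2] M [-0.02  0.01  0.01] q [ 0.51  0.25 -0.23  1.87  0.06  1.03 -0.44]
[[-0.28, 0.13, -0.39], [-0.1, -0.14, 0.3]],
```

View pics/z3.png

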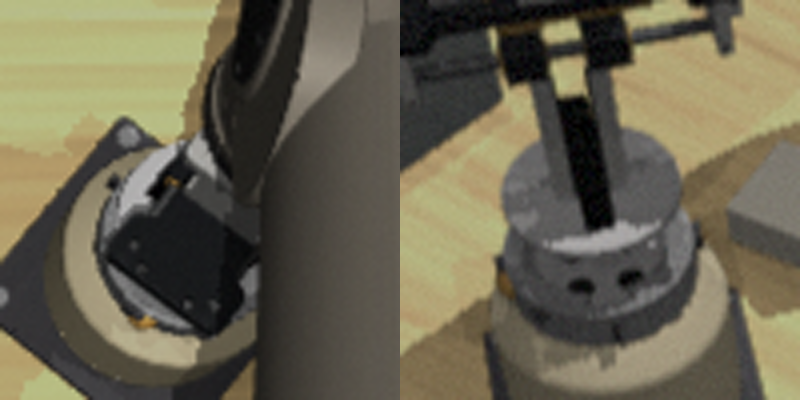

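```bash
cat > ring.py <<'E'
from h import *
from scipy.optimize import minimize
th=np.linspace(0,2*np.pi,240,endpoint=False)
def ring(c,r,z): return np.stack([c[0]+r*np.cos(th),c[1]+r*np.sin(th),0*th+z],1)
def fit(n,im,r,z,c0,free_r=False):
    g=cv2.GaussianBlur(cv2.cvtColor(im,cv2.COLOR_BGR2LAB).astype(np.float32),(0,0),.6)
    def f(c):
        R=r
        P=[proj(n,ring(c,R+d,z)).astype(np.float32) for d in(-.0022,.0022)]
        v=[cv2.remap(g,q[:,0].reshape(-1,1),q[:,1].reshape(-1,1),cv2.INTER_LINEAR)[:,0] for q in P]
        return -np.minimum(np.linalg.norm(v[0]-v[1],axis=-1),40).mean()
    best=min(((f(c),c) for c in ((c0[0]+i*.001,c0[1]+j*.001) for i in range(-9,10) for j in range(-9,10))))
    rr=minimize(f,best[1],method='Nelder-Mead',options=dict(initial_simplex=[best[1],(best[1][0]+.001,best[1][1]),(best[1][0],best[1][1]+.001)]))
    return rr.x.round(4),round(rr.fun,1)
E
python3 - <<'E'
from ring import *
for n in('scene','top'):
    print(n,'jar',fit(n,cv2.imread(f'pics/{n}0.png'),.052,.15,(.505,-.233)))
    z=.2262-.050+.020
    im=cv2.imread(f'pics/{n}3.png');c=fit(n,im,.048,z,(.5058,-.230));print(n,'lid',c)
    print(n,'lid0',fit(n,cv2.imread(f'pics/{n}0.png'),.048,.02,(.522,.245)))
    q=proj(n,ring(c[0],.048,z));S=6;x,y=(195,105) if n=='scene' else (395,195)
    o=cv2.resize(im[y:y+66,x:x+66],None,fx=S,fy=S,interpolation=cv2.INTER_CUBIC)
    for a in q:cv2.circle(o,tuple(int(v) for v in (a+.5-[x,y])*S),1,(0,255,0),-1)
    cv2.imwrite(f'pics/r_{n}.png',o)
cv2.imwrite('pics/r.png',np.hstack([cv2.imread(f'pics/r_{n}.png') for n in('scene','top')]))
E
```

```text
scene jar (array([ 0.503 , -0.2316]), np.float64(-31.9))
scene lid (array([ 0.5032, -0.2279]), np.float64(-30.4))
scene lid0 (array([0.5212, 0.2459]), np.float64(-32.8))
top jar (array([ 0.5061, -0.2346]), np.float64(-29.6))
top lid (array([ 0.5018, -0.2248]), np.float64(-21.5))
top lid0 (array([0.5247, 0.2442]), np.float64(-30.4))
```

View pics/r.png

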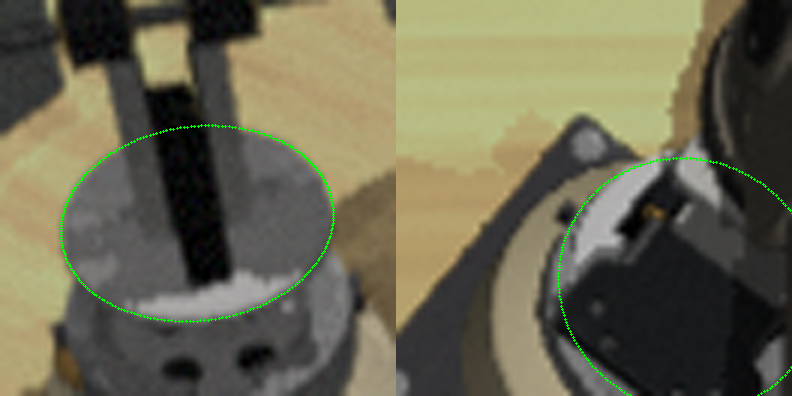

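```bash
python3 plan.py .5055 -.2335 .206 50 2
```

```text
t 9.47 p [ 0.5064 -0.2307  0.2277] yaw 50.24 tilt [0.0021 0.0021] gap 0.0157 F [ 0.3 -0.3 -2.6] M [-0.04 -0.02 -0.03] q [ 0.51  0.25 -0.23  1.87  0.06  1.03 -0.44]
[[-0.14, 0.05, 1.08], [0.01, -0.09, 0.12]],[[-0.14, 0.05, 1.08], [0.01, -0.09, 0.12]],
```

Emit:
carry_out --increments '[[[-0.15,0.05,1.0],[0,-0.1,0.1]],[[-0.15,0.05,0.9],[0,-0.1,0.1]],[[0,0,0.1],[0,0,0]]]'

```text
clock: 9.85
tool_pos: [0.5056, -0.2344, 0.2073]
tcp_rot: [2.846, 1.327, 0.001]
contact_force: [0.3, -0.4, -1.9]
finger_gap: 0.0159
```

```bash
python3 plan.py .5055 -.2335 .186 50 3;python3 plan.py;python3 plan.py
```

```text
t 9.85 p [ 0.5056 -0.2344  0.2073] yaw 49.99 tilt [ 0.0014 -0.0016] gap 0.0159 F [ 0.3 -0.4 -1.9] M [-0.09 -0.02  0.01] q [ 0.51  0.27 -0.23  1.89  0.07  0.99 -0.45]
[[0.02, -0.02, 0.71], [0.04, 0.01, -0.0]],[[0.02, -0.02, 0.71], [0.04, 0.01, -0.0]],[[0.02, -0.02, 0.71], [0.04, 0.01, -0.0]],
t 9.85 p [ 0.5056 -0.2344  0.2073] yaw 49.99 tilt [ 0.0014 -0.0016] gap 0.0159 F [ 0.3 -0.4 -1.9] M [-0.09 -0.02  0.01] q [ 0.51  0.27 -0.23  1.89  0.07  0.99 -0.45]
t 9.85 p [ 0.5056 -0.2344  0.2073] yaw 49.99 tilt [ 0.0014 -0.0016] gap 0.0159 F [ 0.3 -0.4 -1.9] M [-0.09 -0.02  0.01] q [ 0.51  0.27 -0.23  1.89  0.07  0.99 -0.45]
```

Well aligned. I'm lowering 10 mm into the slots and checking the force.

Emit:
carry_out --increments '[[[0,0,0.5],[0,0,0]],[[0,0,0.4],[0,0,0]],[[0,0,0.2],[0,0,0]]]'

```text
clock: 10.22
tool_pos: [0.5058, -0.2345, 0.1958]
tcp_rot: [2.845, 1.326, 0.001]
contact_force: [-0.6, -1.2, -2.3]
finger_gap: 0.0158
```

```bash
python3 plan.py .5055 -.2335 .186 50 2
```

```text
t 10.22 p [ 0.5058 -0.2345  0.1958] yaw 49.98 tilt [ 0.0017 -0.0017] gap 0.0158 F [-0.6 -1.2 -2.3] M [-0.01 -0.03 -0.01] q [ 0.51  0.28 -0.23  1.9   0.08  0.97 -0.45]
[[0.03, -0.04, 0.49], [0.07, 0.01, -0.01]],[[0.03, -0.04, 0.49], [0.07, 0.01, -0.01]],
```

Emit:
carry_out --increments '[[[0,0,0.4],[0,0,0]],[[0,0,0.3],[0,0,0]],[[0,0,0.2],[0,0,0]],[[0,0,0.1],[0,0,0]]]'

```text
clock: 10.72
tool_pos: [0.506, -0.2345, 0.1863]
tcp_rot: [2.845, 1.326, 0.002]
contact_force: [-10.8, 4.4, 28.5]
finger_gap: 0.0161
```

```bash
python3 plan.py .5055 -.2335 .186 50 2
```

```text
t 10.72 p [ 0.506  -0.2345  0.1863] yaw 49.98 tilt [ 0.0021 -0.002 ] gap 0.0161 F [-10.8   4.4  28.5] M [1.05 2.96 0.02] q [ 0.51  0.29 -0.23  1.91  0.08  0.95 -0.46]
[[0.02, -0.05, 0.02], [0.08, 0.01, -0.01]],[[0.02, -0.05, 0.02], [0.08, 0.01, -0.01]],
```

Emit:
carry_out --increments '[[[0,-0.06,-0.05],[0,0,0]],[[0,0,0],[0,0,0]]]'

```text
clock: 10.98
tool_pos: [0.5057, -0.2342, 0.1872]
tcp_rot: [2.845, 1.326, 0.002]
contact_force: [1.3, -0.7, -1.7]
finger_gap: 0.0154
```

```bash
python3 plan.py
python3 - <<'E'
from ring import *
b=snapshot('scene');cv2.imwrite('pics/scene4.png',b)
print(fit('scene',b,.048,.156,(.503,-.2316)))
crop(b,180,100,100,75,8,'pics/z4.png')
E
```

```text
t 10.97 p [ 0.5057 -0.2342  0.1872] yaw 49.97 tilt [ 0.0027 -0.0023] gap 0.0154 F [ 1.3 -0.7 -1.7] M [-0.02 -0.02  0.01] q [ 0.51  0.29 -0.23  1.91  0.08  0.95 -0.46]
(array([ 0.5029, -0.233 ]), np.float64(-25.9))
```

View pics/z4.png

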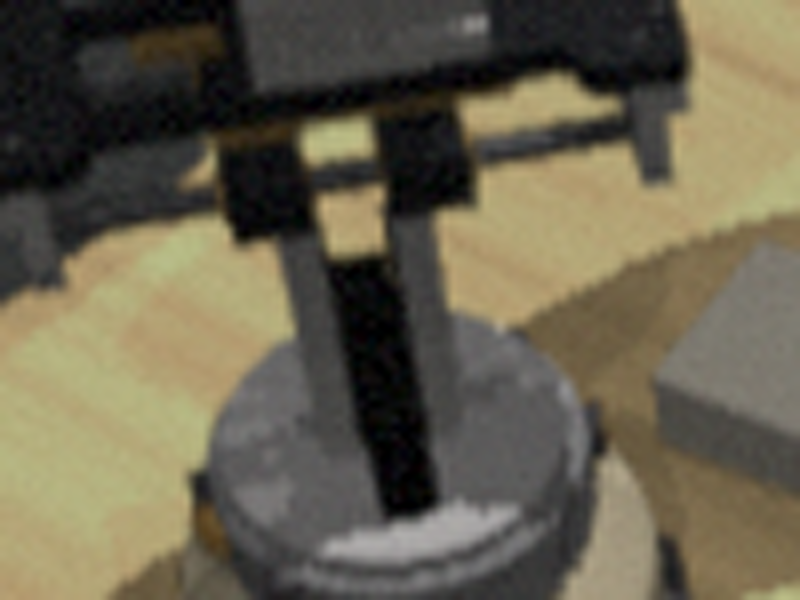

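Seated: the scene view shows the flange on the rim, and 28 N arrived at z 0.1863 as expected. I'm starting the twist and watching the forces.

Emit:
carry_out --increments '[[[0.05,-0.05,0.03],[0,0,2]],[[0,0,0.02],[0,0,4]],[[0,0,0.01],[0,0,4]],[[0,0,0],[0,0,4]]]' --squeeze 55

```text
clock: 11.52
tool_pos: [0.5057, -0.2343, 0.1866]
tcp_rot: [2.99, 0.95, 0.003]
contact_force: [-0.4, 0.3, -0.4]
finger_gap: 0.0156
```

```bash
python3 plan.py .5057 -.2335 .1867 5 6
```

```text
t 11.53 p [ 0.5057 -0.2343  0.1866] yaw 35.23 tilt [ 0.0029 -0.0033] gap 0.0156 F [-0.4  0.3 -0.4] M [0.06 0.14 0.16] q [ 0.47  0.29 -0.19  1.91  0.07  0.95 -0.7 ]
[[0.01, -0.01, -0.0], [0.04, -0.02, 5.04]],[[0.01, -0.01, -0.0], [0.04, -0.02, 5.04]],[[0.01, -0.01, -0.0], [0.04, -0.02, 5.04]],[[0.01, -0.01, -0.0], [0.04, -0.02, 5.04]],[[0.0, -0.01, -0.0], [0.04, -0.02, 5.04]],[[0.0, -0.01, -0.0], [0.04, -0.02, 5.04]],
```

Emit:
carry_out --increments '[[[0.03,-0.03,0],[0.1,0,4]],[[0,0,0.02],[0.1,0,5]],[[0,0,0.01],[0,0,5]],[[0,0,0],[0,0,5]],[[0,0,0],[0,0,5]]]'

```text
clock: 12.15
tool_pos: [0.5059, -0.2347, 0.1865]
tcp_rot: [3.128, 0.274, 0.002]
contact_force: [-1.3, -0.5, 0.5]
finger_gap: 0.0159
```

```bash
python3 plan.py .5057 -.2335 .1867 4 2
python3 - <<'E'
from h import *
b=snapshot('scene');cv2.imwrite('pics/scene5.png',b)
crop(b,180,100,100,75,8,'pics/z5.png')
E
```

```text
t 12.15 p [ 0.5059 -0.2347  0.1865] yaw 10.02 tilt [ 0.0014 -0.0017] gap 0.0159 F [-1.3 -0.5  0.5] M [-0.11  0.26  0.21] q [ 0.41  0.28 -0.11  1.91  0.04  0.95 -1.11]
[[-0.0, -0.06, -0.01], [0.05, -0.03, 3.01]],[[-0.0, -0.06, -0.01], [0.05, -0.03, 3.01]],
```

View pics/z5.png

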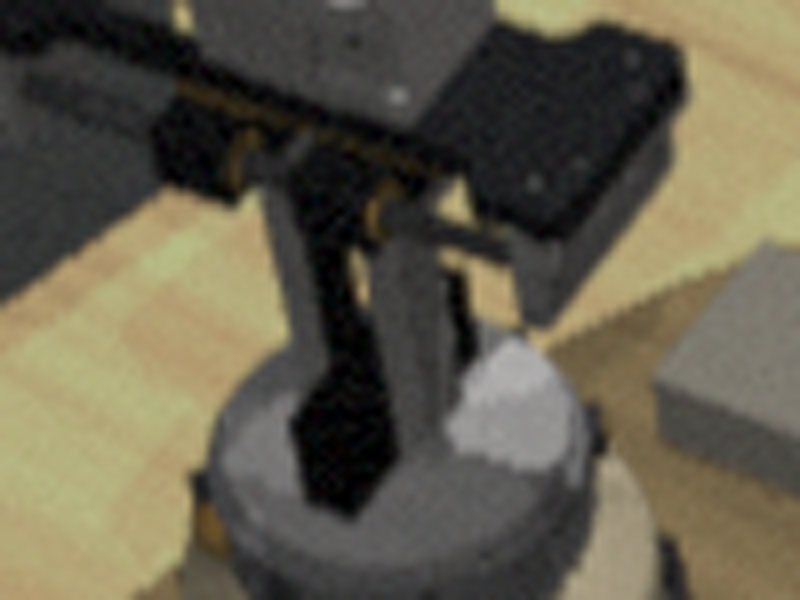

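The lid has turned with the gripper: the bar's near end has swung left towards the stud. Last 5.5° now.

Emit:
carry_out --increments '[[[0,-0.04,0],[0,0,3]],[[0,-0.02,0],[0,0,2.5]],[[0,0,0],[0,0,0]],[[0,0,0],[0,0,0]],[[0,0,0],[0,0,0]]]'

```text
clock: 12.82
tool_pos: [0.5059, -0.2346, 0.1865]
tcp_rot: [3.137, 0.117, 0.002]
contact_force: [-1.2, 0.3, 0.1]
finger_gap: 0.0157
```

```bash
python3 plan.py
python3 - <<'E'
from ring import *
b=snapshot('scene');cv2.imwrite('pics/scene6.png',b)
print(fit('scene',b,.048,.156,(.503,-.2316)))
# overlay: bar axis & bar top predicted for yaw 5 about jar centre (scene)
x,y,S=180,100,8
o=cv2.resize(b[y:y+75,x:x+100],None,fx=S,fy=S,interpolation=cv2.INTER_CUBIC)
for yaw,c in((5,(0,255,0)),(-7,(0,0,255)),(17,(255,0,0))):
    a=np.radians(yaw);u=np.array([np.cos(a),np.sin(a)]);v=np.array([-u[1],u[0]])
    P=[[*(np.array([.503,-.2316])+s*.035*u+k*.008*v),z] for s,k,z in((-1,-1,.156),(1,-1,.156),(1,1,.156),(-1,1,.156))]
    if yaw==5: P=[[*(np.array([.503,-.2316])+s*.035*u+k*.008*v),z] for s,k,z in((1,-1,.156),(1,-1,.19),(1,1,.19),(1,1,.156))]
    q=((proj('scene',P)+.5-[x,y])*S).astype(np.int32);cv2.polylines(o,[q],True,c,1)
cv2.imwrite('pics/z6.png',o)
E
python3 plan.py
```

```text
t 12.82 p [ 0.5059 -0.2346  0.1865] yaw 4.26 tilt [ 0.0014 -0.0027] gap 0.0157 F [-1.2  0.3  0.1] M [-0.01  0.22  0.04] q [ 0.4   0.28 -0.1   1.91  0.04  0.94 -1.21]
(array([ 0.5028, -0.2325]), np.float64(-23.3))
t 12.88 p [ 0.5059 -0.2346  0.1865] yaw 4.25 tilt [ 0.0014 -0.0027] gap 0.0154 F [-0.9 -0.3 -0.2] M [-0.11  0.21  0.07] q [ 0.4   0.28 -0.1   1.91  0.04  0.94 -1.21]
```

View pics/z6.png

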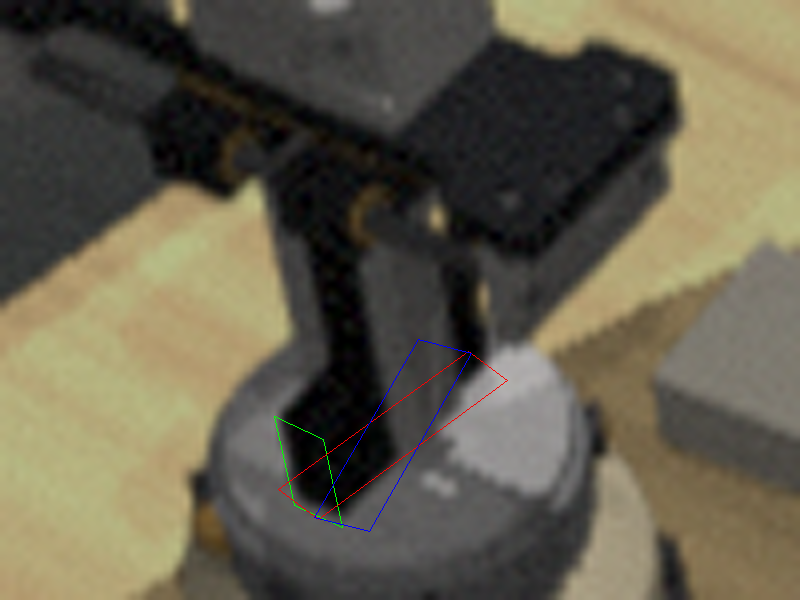

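The bar's near end matches the 5° prediction: its foot is at about (320,515) in the crop. The pose is steady, so I'm handing in.

Run:
```python
from rig import *
print(finish_job())
```

```text
the job is handed in; nothing more can be done
None
```

I lowered the lid into the jar's neck, twisted it clockwise to the half-way mark and handed the job in at about 12.9 s with the gripper still holding it.

- **Seating:** The lugs passed through the slots without contact. A 28 N stop came at TCP z = 0.186, as expected for fully down. I then eased the push off, and the lid ended within 1 mm of that height.
- **Turn:** The gripper turned from 50° to 4.3°, about 45.7° from the slots. In the scene picture the near end of the bar is close to where I predicted it for half-way.
- **Hold:** The jaws grip the 16 mm bar at a 15.7 mm gap with squeeze set to 55 N. At rest the tilt is about 0.003 rad.
- **Centring:** The last scene picture puts the lid about 1 mm from the jar's axis. The two cameras disagree by about 3–4 mm in absolute position, so I aligned the lid to the jar using the scene camera alone.

**Not confirmed:**
- **Vent angle:** I could not see it. I estimate about 0.7 rad from the lid's turn, well short of the lock click. The measured twist moment was 0.16–0.21 N m while turning but only 0.04–0.07 at rest. I put that down to friction and sensor noise.
- **Bystanders:** I felt no contact with anything else on the way, but I did not check the other pots and tools in a final picture.

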